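# Seat the negative carrier and snap the toggle clamp shut

## Task

With the fingertips only, lifting nothing, push the black negative carrier along its rails, by the tab that sticks out toward the robot, until it is fully home against the end stop of the jig. Then press the red lever of the open toggle clamp down past its dead point until it snaps into lock over the carrier, and move clear. Leave the loupe, the film cassette and the dropper bottle where they stand.

Things in the scene. Friction and masses are not known exactly. Their poses are not given: they have to be found in the camera images.
- jig: Fixed aluminium jig; place and yaw vary. Origin on the worktop under the nest; +x is the way the carrier slides home (away from the robot), z up. Bed top at z = 20 mm, x -85 to 100, y -140 to 72 mm. Dark rails 119 mm apart (inner faces y = +-59.5, tops z = 29) guide the carrier. The toggle clamp stands at x = 0 beside the -y rail: lever toward -y, pressing arm toward +y over the carrier.
- nest_stop (a point): Point on the face of the dark end stop, at jig (85, 0, 24) mm; the stop's top is at z = 33 mm. Axes as the jig's.
- carrier: Loose flat black negative carrier, 115 x 197 x 7 mm, about 0.16 kg, lying on the bed between the rails, 18 to 38 mm short of the stop. Origin on its underside. Its +y points along jig +x; that edge is 95 mm from the origin. Its -y end, 99 mm from the origin, is a narrow tab 4 mm thick. Fully home the origin is at jig x = -10 mm. It slides with light friction and stays where left.
- tab_end (a point): Middle of the end face of the carrier's tab, 22 mm above the worktop: push here along jig +x. Home, it is at jig x = -109 mm. The tab overhangs the front edge of the bed (by 24 mm even when home), so fingertips may reach lower than it, down to near the worktop. Axes as the carrier's.
- lever_pivot (a point): Pivot of the red lever, fixed at jig (0, -112, 60) mm, axes as the jig's; the lever turns about the jig's x axis through it. With the clamp open the pressing arm stands up between jig y = -45 and -100 mm, up to z = 100 mm.
- clamp_lever (a joint): Lever angle, rad: 0 = open (rising from the pivot toward jig -y, 0.87 rad above level), growing as it is pushed down; 0.87 = locked (level). Over-centre spring, dead point at 0.62: short of it the lever springs back open, past it it snaps to 0.87 and stays. Torque about 0.75 N m at the start, falling to 0 at the dead point; held locked with 0.4 N m. The arm turns with it.
- lever_press (a point): Point on the axis of the lever's red round grip, 95 mm from the pivot, moving with the lever. The grip is 16 mm in diameter (surface 8 mm off the axis) and runs from 52 to 120 mm from the pivot. When locked this point is at jig (0, -207, 60) mm.
- loupe_1: Black loupe, 46 mm in diameter, 58 mm high, standing behind the jig's stop; origin at the middle of its underside. Leave it alone.
- cassette_grey: Grey film cassette, 25 x 28 x 51 mm, standing 65 to 85 mm beyond the lever in jig x, at jig y about -190 mm; origin at its underside. Leave it alone.
- dropper: White dropper bottle with red tip, 42 mm in diameter, 113 mm high, standing behind the jig; origin at the middle of its underside. Leave it alone.
Things that resemble listed ones, but are neither listed nor needed, are in the scene too. What is shaped like the carrier but orange is not meant.

How it is judged:
By the outcome, as a careful person would: the job done as asked, in the order asked, and still so for the second after the job is handed in, with the robot touching nothing.
It also fails if it takes over 48 s, if anything falls off the work surface, if the arm or the gripper's body presses on something with over 40 N, if the wrist force passes 120 N, or if a joint passes its speed limit or range.

## Robot

A 7-joint arm with a two-finger parallel gripper is mounted at the origin on the work surface; the furniture and walls round the work are solid. World frame = base frame: x ahead of the robot, y to its left, z up, the work surface at z = 0. Lengths are in m, angles in rad, forces in N, time in s.
With the tool pointing down it reaches from about 0.35 to 0.9 m from the base axis. Payload 8.1 kg.
Tool frame: the origin (TCP) lies midway between the tips of the shut fingers; the grasp point (between the pads) lies 19 mm behind it; z points along the fingers, y is the line along which they close (so a half turn about z gives the same grasp; the last joint's range is limited). The gripper opens to 92 mm and grips with 3 to 60 N. Pads are 19 mm wide; open, the fingers measure 130 mm over their backs; the gripper's body (75 mm by 190 mm) begins 47 mm behind the grasp point.
Start: joints at [-1.418, 0.434, 0.025, 1.573, -0.012, 1.134, -0.075], TCP at [0.158, 0.605, 0.227] pointing down, gripper open.
Joint ranges: [-2.62, 2.62], [-0.44, 2.09], [-1.27, 1.32], [0.08, 2.57], [-1.32, 4.46], [0.12, 2], [-2.74, 2.74]. Speed limits (rad/s): [2.22, 2.22, 3.01, 3.01, 3.14, 3.14, 3.14].

## Interface

Orientations are given as a unit quaternion [x, y, z, w].
In Python, from bench import sense, grab_frame, calibration, finish_job gives the robot as it stands.
- The arm moves only by the tool carry_out, never from a script. Its argument "targets" is a list of rows, each a list of 3 entries, a list of its own where there are three numbers: the shift along the tool's x, y, z in cm, then the turn about the tool's z in rad, then the opening, from 0 (shut) to 1 (fully open). In form: [[[tx, ty, tz], turn, jaw], ...]. A call has 1 to 20 rows; each row is the pose to reach, as a shift and turn from the pose commanded when the call began, along the tool's axes at that moment; what a row does not reach only later rows make up. A row lasts 1/8 s, in which the tool goes at most 62.5 mm and 10.7 degrees, less where a joint would pass 70% of its speed; a pose out of reach is approached as far as the arm can. A call with a gripper value outside its range is refused whole. The fingers move at their own pace and stop on an object; the grip force is fixed at half the most. Time passes only in rows, so rows that repeat a pose let the fingers close. It gives the time, the measured TCP pose, the force, the opening and the grip force at its end, in the units of the state.
- sense(): the state, without advancing time (a new reading comes with each control period).
- grab_frame(name): name is "scene" or "top" or "wrist"; returns the picture (480x640x3 uint8, red, green, blue); there is no depth.
- calibration(name): a dict with "mtx" (3x3 intrinsics, pixels), "R" (3x3) and "t" (3): a world point X has camera coordinates R X + t. Camera axes: x right, y down, z forward; pixel columns grow to the right and rows downward; lengths in m; the calibration is good to about 2 mm. A picture is of the moment at which its call begins: read the wrist's pose just before it. calibration takes no time and is no camera call; for the wrist camera it gives the pose at the moment of the call.
- finish_job(): hands the job in; it is judged then, once.
The state is a dict: "time": time; "q": joint angles; "qvel": joint speeds; "joint_efforts": joint torques, N m; "ee_pos": TCP position; "ee_rot": TCP orientation; "ft_force": force on the tool from outside, world axes, zero at the start; "torque": the same for the moment, N m; "gripper_width": finger opening in m; "finger_force": force on a finger pad.
Only numpy, scipy, OpenCV 4.12 (cv2) and the standard library are available. Lean on these libraries where they do the work, as an engineer would, in place of code of your own. Each camera call takes 0.05 s, during which the arm holds its last target. There are 200 camera calls.

## Working session

There is one attempt and no reset: what is moved stays moved. The work goes in short steps, Python scripts to look and compute and a tool call to move; the robot and the scene stay as the last step left them, time stands still between calls to the robot, and variables do not carry over. Pictures are saved under pics/ and viewed, at most 10 in all, crops included, and the job is handed in when it is done.

Besides the shell and the picture viewer there is one more tool, called after "Call:" in YAML: its name, and indented under it one key for each argument. carry_out: Moves the arm, as the interface text tells. Its arguments: {"type":"object","properties":{"targets":{"type":"array","items":{"type":"array"}}},"required":["targets"]}

```bash
mkdir -p pics
python3 - <<'E'
from bench import *
import cv2
s=sense(); print(s['time'],s['ee_pos'],s['ee_rot'],s['gripper_width'])
for n in ("top","scene"):
    cv2.imwrite(f"pics/{n}0.png",grab_frame(n)[:,:,::-1]); c=calibration(n); print(n,c)
E
```

```text
0.0 [0.1580642  0.60413902 0.22593836] [ 1.27590989e-01  9.91826548e-01 -7.98215460e-04 -2.84469313e-05] 0.09186764657242329
top {'mtx': array([[593.41156751,   0.        , 308.67511666],
       [  0.        , 593.41156751, 235.24648824],
       [  0.        ,   0.        ,   1.        ]]), 'R': array([[ 0.00841017, -0.99966037,  0.02466624],
       [-0.98971014, -0.01184495, -0.14259572],
       [ 0.14283946, -0.02321318, -0.98947362]]), 't': array([-0.09709866,  0.54954115,  1.11944661])}
scene {'mtx': array([[524.83886843,   0.        , 324.7373625 ],
       [  0.        , 524.83886843, 237.68867321],
       [  0.        ,   0.        ,   1.        ]]), 'R': array([[ 0.43786203, -0.89877534,  0.0219029 ],
       [-0.52497655, -0.27538191, -0.80533498],
       [ 0.72984688,  0.34112711, -0.59241525]]), 't': array([-0.32693765,  0.35535267,  0.61328323])}
```

View pics/top0.png

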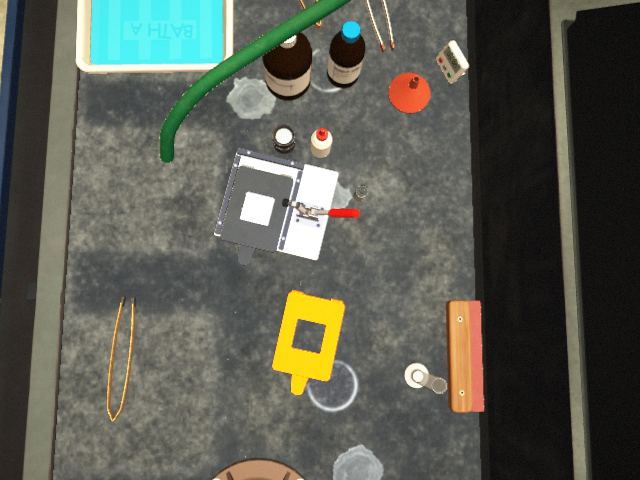

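View pics/scene0.png

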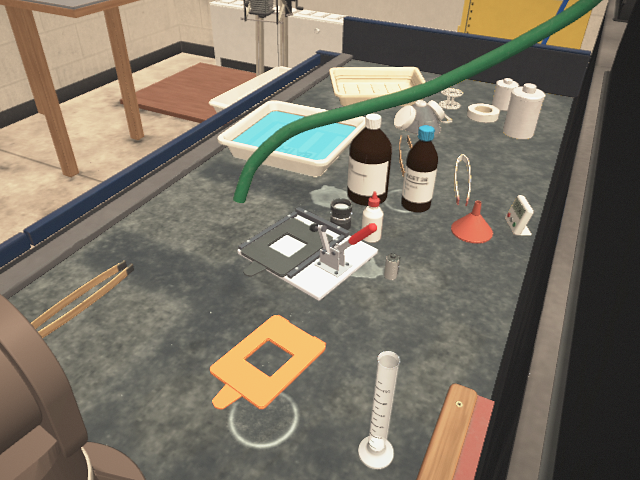

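The top view shows the jig around (275,205) with the black carrier at (258,207) and its tab at (245,255). The red lever grip is at (343,213), the cassette at (361,191), the loupe at (284,137) and the dropper at (321,143). The orange lookalike at (308,340), the red funnel at (410,92) and the red dropper tip at (322,133) are not meant. The green hose end is at (167,155) in the top view and (240,195) in the scene view.

```bash
cat > h.py <<'E'
import numpy as np, cv2
from bench import *
def ray(n,p,c=None):
    c=c or calibration(n); d=c['R'].T@np.linalg.solve(c['mtx'],[p[0],p[1],1]); return -c['R'].T@c['t'], d
def onz(n,p,z,c=None):
    o,d=ray(n,p,c); return o+d*(z-o[2])/d[2]
def tri(p,q):
    o,d=ray("top",p);a,b=ray("scene",q)
    s=np.linalg.lstsq(np.c_[d,-b],a-o,rcond=None)[0]; x,y=o+s[0]*d,a+s[1]*b
    return (x+y)/2,np.linalg.norm(x-y)
def px(n,X):
    c=calibration(n); v=c['mtx']@(c['R']@X+c['t']); return v[:2]/v[2]
E
python3 - <<'E'
from h import *
im=cv2.imread("pics/top0.png"); sc=cv2.imread("pics/scene0.png")
np.set_printoptions(precision=4,suppress=True)
print("hose end",tri((167,158),(240,198)), "hose2", tri((270,45),(420,98)))
print("red tip dropper",tri((322,131),(373,197)))
for n,i,(x0,y0,x1,y1) in (("top",im,(325,200,365,225)),("scene",sc,(340,220,380,255))):
    c=i[y0:y1,x0:x1].astype(int); m=(c[...,2]>120)&(c[...,1]<70)&(c[...,0]<70)
    ys,xs=np.nonzero(m); print(n,"red",xs.mean()+x0,ys.mean()+y0,xs.min()+x0,xs.max()+x0,len(xs))
k=im[140:275,205:370]; cv2.imwrite("pics/crop1.png",cv2.resize(k,None,fx=4.4,fy=4.4,interpolation=cv2.INTER_CUBIC))
E
```

```text
hose end (array([0.7061, 0.1933, 0.0256]), np.float64(0.001035875950562515)) hose2 (array([ 0.8585, -0.0805,  0.2584]), np.float64(0.1285608205318407))
red tip dropper (array([ 0.7419, -0.1114,  0.098 ]), np.float64(0.00561658989626527))
top red 344.00401606425703 212.79116465863453 329 359 249
scene red 360.6865671641791 234.96517412935324 349 376 201
```

View pics/crop1.png

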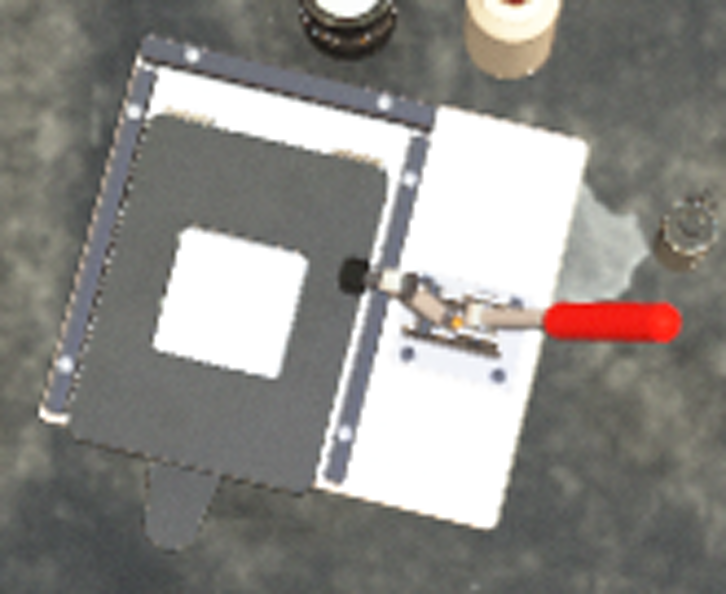

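The crop shows the black carrier (not orange) on the jig, with its tab end at crop (170,550). The bed corners are at front-left (42,417), front-right (495,528) and back-right (585,140). The red grip is at (545–680, 320).

```bash
cat >> h.py <<'E'
def jig(pts,z=0.02):
    L=np.array([[-.085,.072],[-.085,-.140],[.100,-.140]])
    W=np.array([onz("top",p,z)[:2] for p in pts])
    a,b=L-L.mean(0),W-W.mean(0)
    th=np.arctan2((a[:,0]*b[:,1]-a[:,1]*b[:,0]).sum(),(a*b).sum())
    R=np.array([[np.cos(th),-np.sin(th)],[np.sin(th),np.cos(th)]]); o=W.mean(0)-R@L.mean(0)
    return th,R,o,W-(L@R.T+o)
E
python3 - <<'E'
from h import *
np.set_printoptions(precision=4,suppress=True)
u=lambda x,y:(x/4.4+204.6,y/4.4+139.6)
th,R,o,res=jig([u(42,419),u(495,528),u(585,140)]); print("yaw",th,"o",o,"res",res)
J=lambda W:np.r_[R.T@(W[:2]-o),W[2]]
print("tab",onz("top",u(170,550),.022),J(onz("top",u(170,550),.024)))
print("stop", J(onz("top",u(285,85),.033)))
print("carrier back edge",J(onz("top",u(268,143),.027)))
t,e=tri((344,212.8),(360.7,235)); print("grip",t,J(t),e)
print("cassette top",J(onz("top",u(690,215),.051)),"loupe",J(onz("top",u(347,0),.058)))
print("drop",J(tri((322,131),(373,197))[0]))
w=lambda x,y:R@[x,y]+o
for a in [(-.109,0),(-.20,0),(0,-.207),(0,-.112),(.085,0)]: print(a,w(*a))
from scipy.spatial.transform import Rotation as Q
s=sense();M=Q.from_quat(s['ee_rot']).as_matrix();print(M);print(calibration("wrist")['R'],calibration('wrist')['t'])
E
```

```text
yaw -0.22240987442527635 o [0.6186 0.0082] res [[ 0.0005 -0.0017]
 [ 0.0001  0.0006]
 [-0.0006  0.0011]]
tab [0.4933 0.0363 0.022 ] [-0.1286 -0.0004  0.024 ]
stop [ 0.0886 -0.0003  0.033 ]
carrier back edge [0.0619 0.0014 0.027 ]
grip [ 0.5797 -0.1513  0.1213] [-0.0028 -0.1641  0.1213] 0.005934456847019472
cassette top [ 0.0684 -0.1919  0.051 ] loupe [ 0.1267 -0.0206  0.058 ]
drop [ 0.1466 -0.0894  0.098 ]
(-0.109, 0) [0.5123 0.0322]
(-0.2, 0) [0.4236 0.0523]
(0, -0.207) [ 0.573  -0.1937]
(0, -0.112) [ 0.5939 -0.1011]
(0.085, 0) [ 0.7015 -0.0106]
[[-0.9674  0.2531 -0.0002]
 [ 0.2531  0.9674 -0.0015]
 [-0.0001 -0.0015 -1.    ]]
[[ 0.2528  0.9675 -0.0014]
 [ 0.9258 -0.2415  0.2909]
 [ 0.2811 -0.0748 -0.9567]] [-0.6238 -0.0368  0.3902]
```

Every measured point agrees with the given geometry. The jig yaw is -0.222 and its origin is (0.619, 0.008). The tab end is at jig x ≈ -129 mm, about 20 mm short of home. Moving to a hover in front of the tab with the fingers shut.

Call:
carry_out:
  targets:
    - [[-4,-4.3,0],0,0]
    - [[-8,-8.6,1],-0.03,0]
    - [[-12,-13,2],-0.03,0]
    - [[-16,-17.3,3],-0.03,0]
    - [[-20,-21.6,4],-0.03,0]
    - [[-24,-26,5],-0.03,0]
    - [[-28,-30.2,6],-0.03,0]
    - [[-32,-34.5,7],-0.03,0]
    - [[-36,-38.8,8],-0.03,0]
    - [[-40,-43,9],-0.03,0]
    - [[-43.2,-46.5,10],-0.03,0]
    - [[-43.2,-46.5,11],-0.03,0]
    - [[-43.2,-46.5,11],-0.03,0]
    - [[-43.2,-46.5,11],-0.03,0]
    - [[-43.2,-46.5,11],-0.03,0]

```text
time: 1.98
ee_pos: [0.4583, 0.0466, 0.1171]
ee_rot: [0.112, 0.994, 0.0, 0.0]
ft_force: [-1.3, -0.6, 0.5]
gripper_width: 0.0001
finger_force: 0.0
```

Run:
```python
from h import *
s=sense(); c=calibration("wrist"); cv2.imwrite("pics/w1.png",grab_frame("wrist")[:,:,::-1])
np.savez("w1.npz",**c); print(s['ee_pos'],s['ee_rot'],px("wrist",np.r_[.4933,.0363,.022]),px("wrist",s['ee_pos']))
```

```text
[0.45829491 0.04661739 0.11707699] [1.11674859e-01 9.93744743e-01 2.73727715e-04 1.89474870e-04] [315.10084779 286.66362608] [318.45854442 299.02800036]
```

View pics/w1.png

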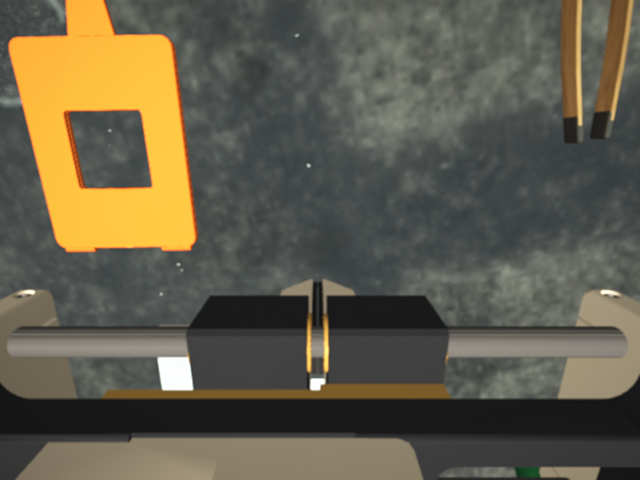

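The wrist camera looks back toward the robot: the orange decoy is at (110,140), the shut fingers at (318,300) hide the tab, and the floor under the fingers is clear. Descending and pushing up to just short of home.

Call:
carry_out:
  targets:
    - [[0,-0.2,4],0,0]
    - [[0,-0.2,8],0,0]
    - [[0,-0.2,10],0,0]
    - [[0,-0.2,10.5],0,0]
    - [[0,-0.2,10.5],0,0]
    - [[-1,-0.2,10.5],0,0]
    - [[-2,-0.2,10.5],0,0]
    - [[-2.5,-0.2,10.5],0,0]
    - [[-2.9,-0.2,10.5],0,0]
    - [[-3.3,-0.2,10.5],0,0]
    - [[-3.7,-0.2,10.5],0,0]
    - [[-4.1,-0.2,10.5],0,0]
    - [[-4.1,-0.2,10.5],0,0]
    - [[-4.1,-0.2,10.5],0,0]

```text
time: 3.78
ee_pos: [0.4982, 0.0343, 0.0118]
ee_rot: [0.113, 0.994, 0.0, 0.0]
ft_force: [-0.2, -0.2, 0.7]
gripper_width: 0.0003
finger_force: 0.0
```

Run:
```python
from h import *
s=sense(); print(s['ee_pos'],s['ft_force'],s['time'])
cv2.imwrite("pics/t2.png",cv2.resize(grab_frame("top")[140:275,205:370,::-1],None,fx=4.4,fy=4.4,interpolation=cv2.INTER_CUBIC))
```

```text
[0.49816783 0.03432187 0.01177528] [-0.21358488 -0.15066893  0.74992031] 3.775
```

View pics/t2.png

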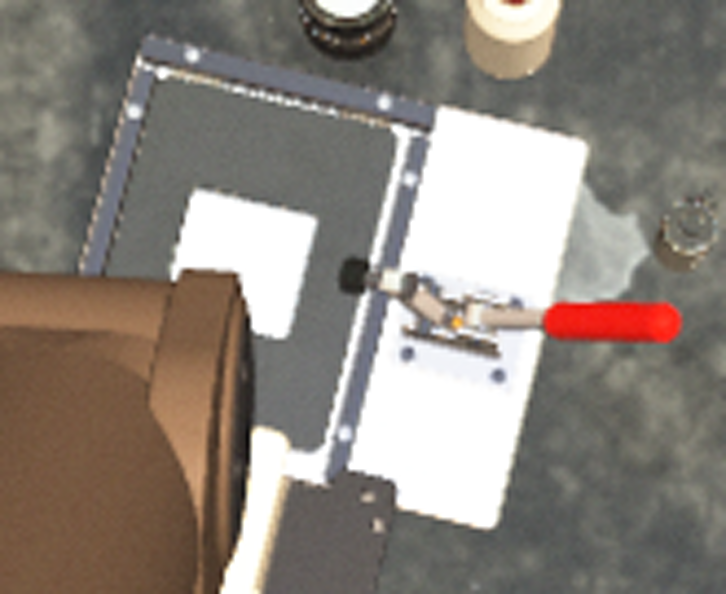

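The carrier's back edge, at crop (155–400, 75–130), is almost at the stop, with only a thin light line left. Pushing gently the rest of the way.

Call:
carry_out:
  targets:
    - [[-0.2,0,0],0,0]
    - [[-0.4,0,0],0,0]
    - [[-0.5,0,0],0,0]
    - [[-0.6,0,0],0,0]
    - [[-0.6,0,0],0,0]

```text
time: 4.45
ee_pos: [0.5011, 0.0336, 0.0113]
ee_rot: [0.112, 0.994, 0.0, -0.002]
ft_force: [-8.5, 1.9, 5.4]
gripper_width: 0.0005
finger_force: 4.2
```

Call:
carry_out:
  targets:
    - [[-0.2,0,0],0,0]
    - [[-0.2,0,0],0,0]
    - [[-0.2,0,0],0,0]

```text
time: 4.82
ee_pos: [0.5012, 0.0335, 0.011]
ee_rot: [0.112, 0.994, 0.0, -0.004]
ft_force: [-12.8, 4.4, 9.6]
gripper_width: 0.0003
finger_force: 6.7
```

It doesn't move any further while the force rises to 13 N, so the carrier is home. Backing off, rising and going above the lever.

Call:
carry_out:
  targets:
    - [[1.5,0,0],0,0]
    - [[3,0,0],0,0]
    - [[3,0,-3],0,0]
    - [[3,0,-8],0,0]
    - [[3,0,-13],0,0]
    - [[3,0,-18],0,0]
    - [[2,-1,-22],0,0]
    - [[-1,-4,-22],0,0]
    - [[-4,-7,-22],0,0]
    - [[-7,-10,-22],0,0]
    - [[-10,-13,-22],0,0]
    - [[-11.6,-15.3,-22],0,0]
    - [[-11.6,-15.3,-22],0,0]
    - [[-11.6,-15.3,-22],0,0]
    - [[-11.6,-15.3,-22],0,0]

```text
time: 6.7
ee_pos: [0.5843, -0.1411, 0.2317]
ee_rot: [0.112, 0.994, 0.0, -0.0]
ft_force: [0.3, -0.3, -0.4]
gripper_width: 0.0005
finger_force: 0.0
```

Run:
```python
from h import *
s=sense(); print(s['ee_pos'],s['ee_rot'],s['ft_force'],s['time'])
th=-.2224;R=np.array([[np.cos(th),-np.sin(th)],[np.sin(th),np.cos(th)]])
print("jig",R.T@(s['ee_pos'][:2]-np.array([.6186,.0082])))
im=grab_frame("top")[140:275,205:370,::-1]; sc=grab_frame("scene")[190:310,220:420,::-1]
a=cv2.resize(im,(700,573),interpolation=2); cv2.imwrite("pics/t3.png",np.hstack([cv2.resize(im,(400,327)),cv2.resize(sc,(400,327))[:, :]]) )
```

```text
[ 0.58426357 -0.1411117   0.23172738] [ 1.11904627e-01  9.93718871e-01  3.99033718e-04 -3.86204643e-05] [ 0.31274287 -0.33278395 -0.38589704] 6.7
jig [-0.0005569  -0.15320791]
```

View pics/t3.png

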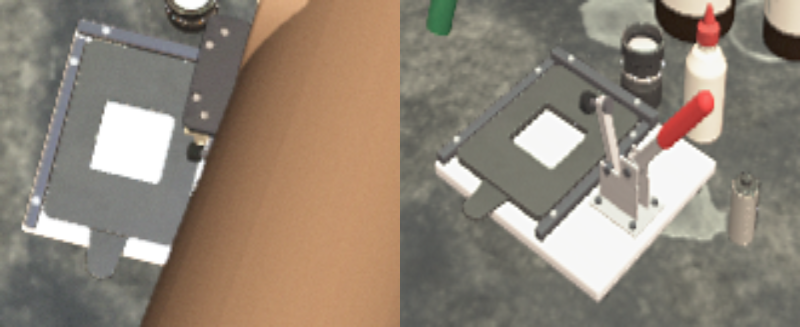

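The left half shows the carrier back edge tight against the stop. The right half shows the lever open, with the red grip at (687,118), and the loupe, dropper and cassette untouched. The tool is at jig (-0.6, -153) mm, so I press down, drifting outward.

Call:
carry_out:
  targets:
    - [[0,-1.2,3],0,0]
    - [[0,-1.2,6],0,0]
    - [[0,-1.2,7.5],0,0]
    - [[0,-1.2,9],0,0]
    - [[0,-1.5,10.5],0,0]
    - [[0,-2,12],0,0]
    - [[0,-2.5,13.5],0,0]
    - [[0,-3,15],0,0]
    - [[0,-3.3,16],0,0]
    - [[0,-3.4,16.5],0,0]
    - [[0,-3.4,16.5],0,0]
    - [[0,-3.4,16.5],0,0]

```text
time: 8.3
ee_pos: [0.5767, -0.1753, 0.0679]
ee_rot: [0.113, 0.994, 0.0, -0.0]
ft_force: [-4.8, 2.6, 14.8]
gripper_width: 0.0003
finger_force: 7.4
```

Run:
```python
from h import *
s=sense(); print(s['ee_pos'],s['ft_force'],s['time'])
cv2.imwrite("pics/s4.png",cv2.resize(grab_frame("scene")[170:320,220:420,::-1],(800,600),interpolation=2))
```

```text
[ 0.57673128 -0.17532899  0.06786452] [-4.83857828  2.58857435 14.75042989] 8.3
```

View pics/s4.png

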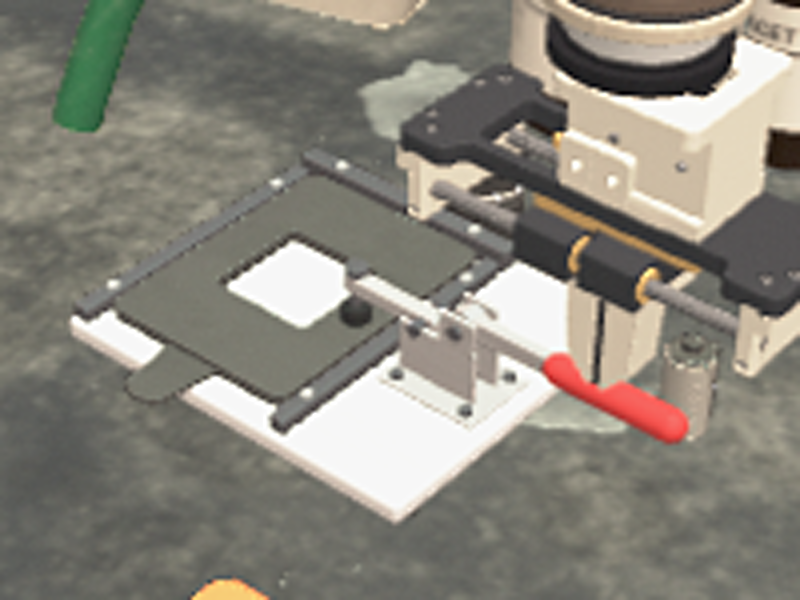

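The lever is level with the red grip at (545–690, 370–440), and the pressing arm's pad at (355,305) is down on the carrier. Moving straight up and clear.

Call:
carry_out:
  targets:
    - [[0,0,-1],0,0]
    - [[0,0,-4],0,0]
    - [[0,0,-9],0,0]
    - [[0,0,-14],0,0]
    - [[0,0,-17],0,0]
    - [[4,0,-18],0,0]
    - [[9,0,-18],0,0]
    - [[14,0,-18],0,0]
    - [[18,-4,-18],0,0]
    - [[18,-9,-18],0,0]
    - [[18,-14,-18],0,0]
    - [[18,-14,-18],0,0]
    - [[18,-14,-18],0,0]

```text
time: 9.98
ee_pos: [0.3703, -0.2714, 0.2468]
ee_rot: [0.113, 0.994, 0.0, 0.0]
ft_force: [1.0, 0.7, 0.5]
gripper_width: 0.0007
finger_force: 0.0
```

Run:
```python
from h import *
s=sense(); print(s['ee_pos'],s['ft_force'],s['time'])
a=cv2.resize(grab_frame("top")[125:275,205:380,::-1],(400,343),interpolation=2)
b=cv2.resize(grab_frame("scene")[180:320,220:420,::-1],(400,343),interpolation=2)
cv2.imwrite("pics/e5.png",np.hstack([a,b]))
```

```text
[ 0.37025154 -0.27144617  0.24679796] [1.00042677 0.71678803 0.51819403] 9.975
```

View pics/e5.png

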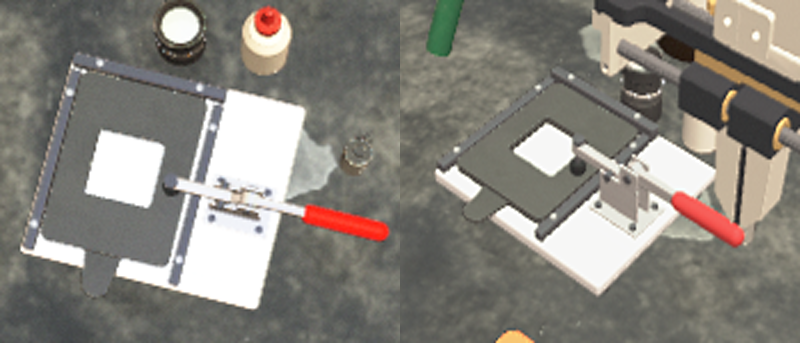

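The carrier is tight against the stop (left half, 75–220 / 65–100). The lever is locked level with its grip at (305–385, 215–230). The loupe, dropper and cassette are where they were. Handing in.

```bash
python3 -c "
from bench import *
print(finish_job())"
```

```text
the job is handed in; nothing more can be done
None
```

The carrier is fully home against the stop, the clamp is locked over it, the arm is clear, and the loupe, cassette and dropper were left where they stood; I handed the job in at about 10 s.

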